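# Close a fitting into the bayonet test chamber

### The job

Lay the brass push-in fitting inside the round leak-test chamber, then close the chamber with its cover: set the cover's two pins into the two slots of the mouth, push it down against the springy seal, and twist it clockwise (seen from above) as far as it goes, so that it stays locked when you let go.

Things in the scene. Friction and masses are not known exactly. Their poses are not given: they have to be found in the camera images.
- chamber: Fixed round aluminium pot on a dark round foot plate 136 mm wide. Origin: centre of its underside, on the table; z up. Pot: 112 mm outside, rim 54 mm high, open bore 76 mm wide, flat inner floor 10 mm above the table. x axis: the line of the cover's pins when locked (two short round bosses outside mark it). The slots lie 50 degrees counter-clockwise from it, seen from above. Same after half a turn.
- chamber_slot (a point): Middle of one of the two opposite slots through the lip of the chamber's mouth, level with the rim (54 mm high), 42 mm from the axis; the other is diametrically opposite. Slot: 16 mm wide, reaching out to 46 mm from the axis. Lip: 10 mm thick (44 to 54 mm high), bore 76 mm. A tall narrow rib outside the pot marks each slot. Axes as the chamber's.
- chamber_stop (a point): Where one pin's centre line ends when locked: 42 mm from the chamber's axis, on its x axis, 39.5 mm high, under the lip. From each slot a track under the lip (30 to 44 mm high) runs 50 degrees (0.873 rad) clockwise, seen from above, to a stop; counter-clockwise it is blocked. The pin can be turned under the lip once it is pushed fully below it. Axes as the chamber's.
- gasket (a joint): Black rubber seal ring on the chamber's rim, 94 to 107 mm diameter: how far it is pressed down, m. 0: free, its top 11 mm proud of the rim (65 mm high); 0.011: level with the rim. It is sprung: begins to give at 4 N, level with the rim at about 9 N, so the cover's weight alone does not press it.
- cover_grip (a point): Loose cover of the chamber, 0.25 kg, standing upright at first, 76 mm high. Point: centre of its black bar handle (64 mm long, 16 wide, 44 high), 54 mm above its underside. x along bar and pins, z up. Same after half a turn. In the slots but not pushed, it rests on the seal with this point at z = 95 mm; pins clear the lip below 87 mm; flange meets the rim at 84 mm; locked, the seal lifts it to 87 mm.
- cover_pin (a point): End of one of the cover's two opposite steel pins (9 mm thick, round below, flat above), 43.5 mm from the axis, 6.5 mm above the cover's underside. From below the cover is: plug, 72 mm wide, 24 mm high, foot tapered; the pins stick out of it; flange disc, 110 mm wide, 24 to 32 mm up, which comes down on the seal ring; bar handle on top, 32 to 76 mm up, in line with the pins. Axes as cover_grip.
- fitting_center (a point): Brass push-in fitting, 14 g, with black sleeve and blue end, lying flat on the table: 32 mm long (y axis), 12 mm wide (x axis), 14 mm high (z up). This point is its centre, 7 mm above its underside.

How it is judged (in metres and radians):
On the way, in this order (a step that is already met when the one before it is completed fails the run):
1. the fitting lies inside the chamber, let go (horizontal distance between fitting_center and chamber below 0.038 m and z of fitting_center in the frame of chamber below 0.03 m and contact force between the fingers and fitting below 0.1 N), for 0.2 s.
2. the cover is pushed down into the mouth, its pins below the lip (horizontal distance between cover_grip and chamber below 0.008 m and angle between cover_grip's own z axis and vertical below 0.08 rad and z of cover_grip in the frame of chamber below 0.0885 m), for 0.05 s.
At the end, for the whole second after the job is handed in: Fitting in the chamber: centre within 38 mm of its axis, below 30 mm. Cover upright (0.08 rad), within 8 mm of the axis, handle centre below 90 mm over the chamber's underside, turned to the stop within 0.2 rad (pins along the chamber's x axis), released, at rest (under 0.02 m/s) (horizontal distance between fitting_center and chamber below 0.038 m and z of fitting_center in the frame of chamber below 0.03 m and horizontal distance between cover_grip and chamber below 0.008 m and angle between cover_grip's own z axis and vertical below 0.08 rad and z of cover_grip in the frame of chamber below 0.09 m and angle between the x axis of cover_grip and the x axis of chamber, either way round below 0.2 rad and linear speed of cover below 0.02 m/s); the robot touches nothing.
It also fails if it takes over 54 s, if anything falls off the work surface, if the arm or the gripper's body presses on something with over 40 N, if the wrist force passes 120 N, or if a joint passes its speed limit or range.

### The arm

A 6-joint arm with a two-finger parallel gripper is mounted at the origin on a cart in front of the work surface, level with it; the furniture and walls round the work are solid. World frame = base frame: x ahead of the robot, y to its left, z up, the work surface at z = 0. Lengths are in mm, angles in rad, forces in N, time in s.
With the tool pointing down it reaches from about 350 to 975 mm from the base axis. Payload 7.1 kg.
Tool frame: the origin (TCP) lies on the front face of the gripper's body, between the roots of the fingers; the fingertips stand 80 mm ahead of it and the grasp point (between the pads) lies 61 mm ahead of it (env.tips_ahead is the distance from the TCP to the fingertips, in mm); z points along the fingers, y is the direction in which the jaws open and shut (so a half turn about z gives the same grasp; the last joint's range is limited). The gripper opens to 88 mm and grips with 3 to 60 N. Pads are 20 mm wide; open, the fingers measure 115 mm over their backs; the gripper's body (75 mm by 178 mm) begins 61 mm behind the grasp point.
Start: joints at [-1.164, 0.423, 1.63, -0, 1.089, -0.019], TCP at [258.171, -569.169, 302.675] pointing down, gripper open.
Joint ranges: [-3, 3], [-0.9, 2.11], [0.09, 2.58], [-1.31, 4.45], [0.11, 2.69], [-2.54, 2.54]. Speed limits (rad/s): [2.39, 2.39, 3.01, 3.14, 3.14, 3.14].

### API

Orientations are given as a unit quaternion [x, y, z, w].
In Python, from station import env, set_gripper, viewer, workorder gives the robot as it stands. Calls block until the motion is done:
- env.reach(position, orientation): joint-space move of the TCP to a pose.
- env.move_l(position, rot=None, rate=150, f_stop=None): straight line of the TCP; rot=None keeps the orientation; rate is the mean speed in mm/s. With f_stop (N) it stops when the force on the tool has changed by that much, and returns True; else False.
- env.move_joints(angles): joint-space move.
- set_gripper(opening): finger opening in mm; the grip force is fixed at half the most; returns when the fingers have stopped.
- env.hold(seconds).
- env.ik(position, orientation): joint angles nearest the present ones, or None.
- env.read_state(): the state.
- viewer.camera(name): name is "scene" or "top" or "wrist"; returns the picture (420x560x3 uint8, blue, green, red); there is no depth.
- viewer.camera_params(name): a dict with "fx", "fy", "cx", "cy" (pixels), "dist" ([k1, k2, p1, p2, k3] as OpenCV has them; the pictures are not rectified), "pose" (4x4, takes a point from camera to world coordinates); the wrist camera has in their place "tool_from_camera" (4x4, takes a point from camera to tool coordinates, whose origin is the TCP and whose axes are the flange's). Camera axes: x right, y up, looking along -z (the intrinsics and any distortion apply to the point x, -y, -z); pixel columns grow to the right and rows downward; lengths in mm; the calibration is good to about 2 mm. A picture is of the moment at which its call begins: read the wrist's pose just before it. camera_params takes no time and is no camera call.
A pose or a line that the arm cannot do raises env.IKError and nothing moves.
- workorder.sign_off(): hands the job in, once; it reports no verdict.
The state is a dict: "time_s": time; "qpos": joint angles; "dq": joint speeds; "tau": joint torques, N m; "tool_pos": TCP position; "orientation": TCP orientation; "force": force on the tool from outside, world axes, zero at the start; "wrist_torque": the same for the moment, N m; "width": finger opening in mm.
Only numpy, scipy, OpenCV 4.12 (cv2) and the standard library are available. Lean on these libraries where they do the work, as an engineer would, in place of code of your own. Each camera call takes 0.05 s, during which the arm holds its last target. There are 200 camera calls.

## Working session

There is one attempt and no reset: what is moved stays moved. The work goes in short steps, each a Python script; the robot and the scene stay as the last script left them, time stands still between calls to the robot, and variables do not carry over. Pictures are saved under pics/ and viewed, about 8 in all and at most 12, crops included, and the job is handed in when it is done.

```bash
ls; mkdir -p pics
cat > h.py <<'E'
import numpy as np, cv2
from station import env,set_gripper,viewer,workorder
from scipy.spatial.transform import Rotation as R
def P(name,st=None):
    c=viewer.camera_params(name)
    if 'pose' in c: T=np.array(c['pose'],float)
    else:
        W=np.eye(4);W[:3,:3]=R.from_quat(st['orientation']).as_matrix();W[:3,3]=st['tool_pos']
        T=W@np.array(c['tool_from_camera'],float)
    K=np.array([[c['fx'],0,c['cx']],[0,c['fy'],c['cy']],[0,0,1.]])
    return K,np.array(c['dist'],float),T
def cast(px,z,cam):
    K,d,T=cam
    u=cv2.undistortPoints(np.array(px,float).reshape(-1,1,2),K,d).reshape(-1,2)
    v=np.c_[u[:,0],-u[:,1],-np.ones(len(u))]@T[:3,:3].T
    o=T[:3,3]
    return (o+v*((z-o[2])/v[:,2:3]))[:,:2]
def proj(X,cam):
    K,d,T=cam
    c=(np.array(X,float).reshape(-1,3)-T[:3,3])@T[:3,:3]
    return cv2.projectPoints(c*[1,-1,-1],np.zeros(3),np.zeros(3),K,d)[0].reshape(-1,2)
def down(yaw): # tool z down, jaw (tool y) axis at angle yaw in the world
    y=np.array([np.cos(yaw),np.sin(yaw),0]);z=np.array([0,0,-1.]);x=np.cross(y,z)
    return R.from_matrix(np.c_[x,y,z]).as_quat()
def shot(name,fn=None):
    st=env.read_state();im=viewer.camera(name)
    if fn: cv2.imwrite('pics/'+fn,im)
    return im,P(name,st),st
E
python3 - <<'E'
from h import *
for n in('top','scene'):
    im,c,s=shot(n,n+'0.png');print(n,c[0][0,0],c[2].round(2).tolist())
print(s)
print(viewer.camera_params('wrist'))
E
```

```text
pics
top 516.7202840285653 [[0.0, 0.99, -0.14, 411.95], [-1.0, 0.0, -0.01, 3.17], [-0.01, 0.14, 0.99, 1041.74], [0.0, 0.0, 0.0, 1.0]]
scene 538.2328503625345 [[-0.82, 0.4, -0.41, 151.46], [-0.58, -0.57, 0.59, 593.39], [0.0, 0.72, 0.69, 771.71], [0.0, 0.0, 0.0, 1.0]]
{'time_s': 0.05, 'qpos': array([-1.16402580e+00,  4.23832545e-01,  1.63064821e+00, -1.58755129e-05,
        1.08863155e+00, -1.89893499e-02]), 'dq': array([-1.48481658e-03, -2.36282853e-03, -1.28187865e-03,  4.42852338e-04,
       -6.90828530e-05, -1.16598342e-03]), 'tau': array([ 1.21028297e-03, -5.46086097e+01, -2.74611479e+01,  6.47822837e-02,
        1.86564785e-02, -1.82989896e-05]), 'tool_pos': array([ 257.99267688, -568.80363497,  301.92321542]), 'orientation': array([ 9.77425447e-01,  2.11279244e-01, -1.53299950e-04, -7.44233368e-04]), 'force': array([-0.06168985, -0.28632823, -1.05669965]), 'wrist_torque': array([-0.01864972,  0.02612905, -0.0092869 ]), 'width': 87.814787881376}
{'fx': 343.98150005643345, 'fy': 343.98150005643345, 'cx': 281.36844447472066, 'cy': 211.57247738385732, 'dist': array([-0.03102334,  0.        ,  0.        ,  0.        ,  0.        ]), 'tool_from_camera': array([[-3.19550852e-04,  9.52204129e-01,  3.05462262e-01,
         8.56241229e+01],
       [ 9.99999690e-01,  8.46234970e-05,  7.82328751e-04,
        -9.49724776e-01],
       [ 7.19087382e-04,  3.05462418e-01, -9.52203862e-01,
        -8.35540948e+01],
       [ 0.00000000e+00,  0.00000000e+00,  0.00000000e+00,
         1.00000000e+00]])}
```

View pics/top0.png

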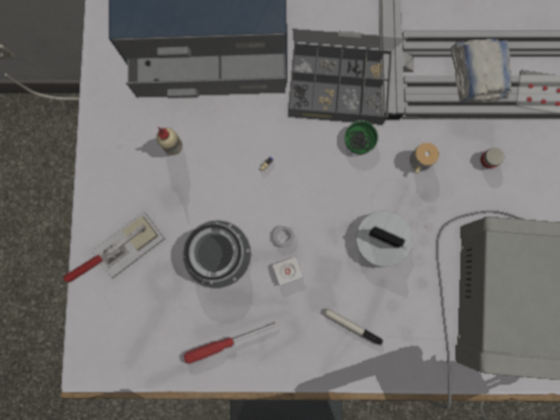

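View pics/scene0.png

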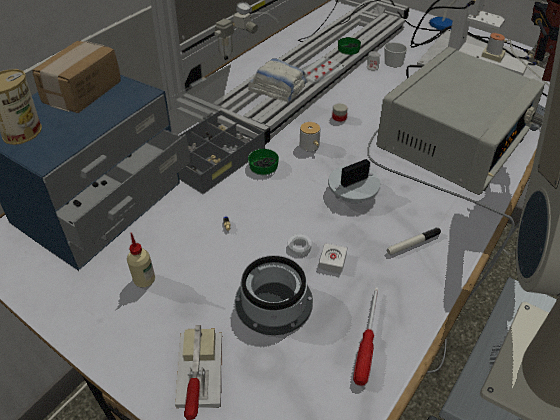

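Top view: chamber at about (215,253), cover at (385,239) with its black bar, and the fitting at (266,163). A white ring (281,236) and a box (288,271) lie between the chamber and the cover. Next I'll look at each of the three from close with the wrist camera.

Run:
```python
from h import *
t=P('top')
ch=cast([(215,253)],50,t)[0];co=cast([(385,237)],50,t)[0];fi=cast([(266,163)],7,t)[0]
print(ch,co,fi)
ims=[]
for n,p,z in(('co',co,290),('ch',ch,290),('fi',fi,230)):
    env.reach([p[0],p[1],z],down(np.arctan2(p[1],p[0])))
    im,c,s=shot('wrist','w_%s.png'%n);np.savez('pics/w_%s.npz'%n,K=c[0],d=c[1],T=c[2]);ims.append(im)
    print(n,s['time_s'],s['tool_pos'].round(1))
a=[cv2.resize(i,(400,300),interpolation=cv2.INTER_AREA) for i in ims]
cv2.imwrite('pics/m1.png',np.vstack([np.hstack(a[:2]),np.hstack([a[2],a[2]*0])]))
```

```text
[480.88104953 137.45399429] [ 512.61220884 -189.25009063] [668.9204491   42.42202981]
co 1.775 [ 512.5 -190.1  290.1]
ch 3.0667 [481.3 136.7 290. ]
fi 4.0 [668.1  42.5 230. ]
```

View pics/m1.png

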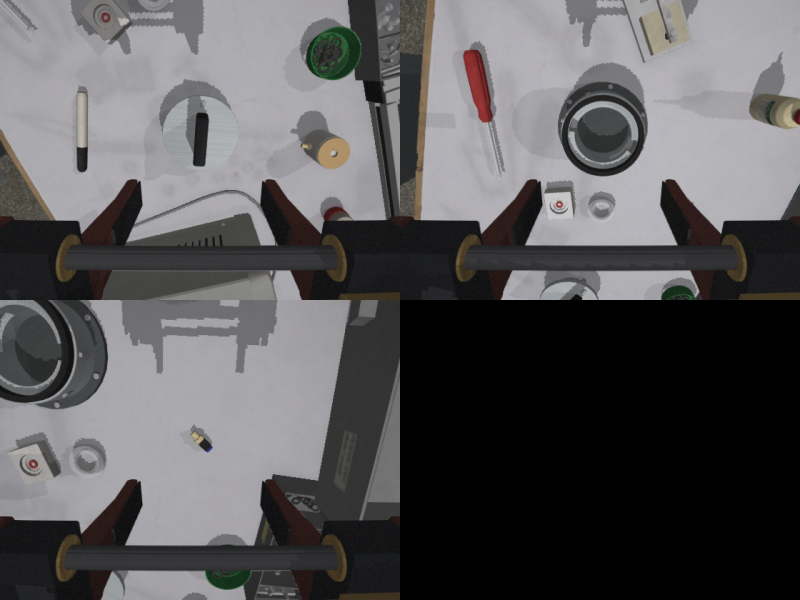

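View pics/w_ch.png

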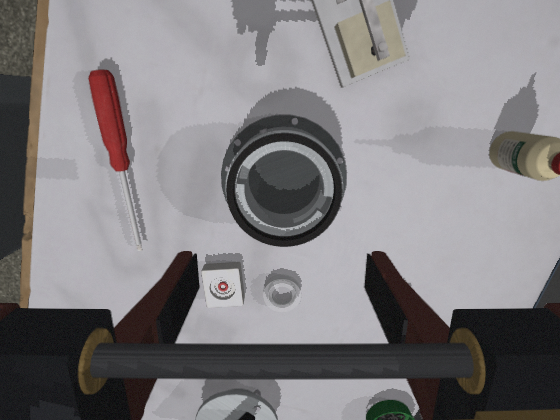

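Clear views of all three. The chamber shows a black seal ring, a bright lip, and what may be slots near (243,185) and (325,215). I'll rectify the chamber at rim height, and measure the cover bar and fitting from masks.

```bash
cat >> h.py <<'E'
def rectify(im,cam,c,z,half,s):  # top-down map on plane z: column=+x, row=-y
    n=int(2*half*s)
    X,Y=np.meshgrid(c[0]-half+(np.arange(n)+.5)/s,c[1]+half-(np.arange(n)+.5)/s)
    m=proj(np.c_[X.ravel(),Y.ravel(),np.full(n*n,z)],cam).astype(np.float32).reshape(n,n,2)
    return cv2.remap(im,m,None,cv2.INTER_CUBIC)
def unrect(px,c,half,s): return np.c_[c[0]-half+(np.array(px)[:,0]+.5)/s,c[1]+half-(np.array(px)[:,1]+.5)/s]
E
python3 - <<'E'
from h import *
def ld(n):
    z=np.load('pics/w_%s.npz'%n);return cv2.imread('pics/w_%s.png'%n),(z['K'],z['d'],z['T'])
def big(m):
    cs=cv2.findContours(m.astype(np.uint8)*255,cv2.RETR_EXTERNAL,cv2.CHAIN_APPROX_NONE)[0]
    return max(cs,key=cv2.contourArea)
out=[]
for n,c,z,h in(('ch',(481,137),54,75),('co',(512.6,-189),76,65),('fi',(669,42),7,35)):
    im,cam=ld(n);s=390/(2*h);r=rectify(im,cam,c,z,h,s)
    if n=='co':
        k=big(r.max(2)<60);b=cv2.minAreaRect(k);print('bar z76',unrect([b[0]],c,h,s),np.array(b[1])/s,b[2])
        r2=rectify(im,cam,c,32,h,s);hsv=r2.max(2).astype(int)
        cv2.drawContours(r,[k],-1,(0,0,255),1)
    if n=='fi':
        d=np.abs(r.astype(int)-np.median(r.reshape(-1,3),0)).max(2)
        sat=r.max(2).astype(int)-r.min(2)
        k=big(cv2.morphologyEx(((sat>45)|(r.max(2)<50)).astype(np.uint8),cv2.MORPH_CLOSE,np.ones((9,9))))
        b=cv2.minAreaRect(k);print('fit',unrect([b[0]],c,h,s),np.array(b[1])/s,b[2])
        cv2.drawContours(r,[k],-1,(0,0,255),1)
    out.append(r[:390,:390])
cv2.imwrite('pics/m2.png',np.hstack(out[:2]));cv2.imwrite('pics/m3.png',np.hstack([out[2],cv2.resize(ld('co')[0][100:260,200:360],(390,390))]))
# chamber lip ring (bright) and gasket
im,cam=ld('ch');c=(481,137);h=75;s=5.2
for z in(54,65):
    r=rectify(im,cam,c,z,h,s).max(2)
    # radial edge scan
    for lo,hi,sg,nm in((34,44,1,'bore'),(44,51,-1,'gask in'),(50,60,1,'gask out')):
        pts=[]
        cc=np.array([480,138.])
        for it in range(3):
            pts=[]
            for a in np.radians(range(0,360,3)):
                rr=np.arange(lo,hi,.2);p=cc+np.c_[np.cos(a)*rr,np.sin(a)*rr]
                q=np.c_[(p[:,0]-c[0]+h)*s-.5,(c[1]+h-p[:,1])*s-.5].astype(np.float32)
                v=cv2.remap(cv2.GaussianBlur(r,(5,5),1.2),q[None],None,cv2.INTER_LINEAR)[0].astype(float)
                g=np.gradient(v)*sg;i=g.argmax()
                if g[i]>1.5:pts.append(p[i])
            P_=np.array(pts)
            for _ in range(4):
                A=np.c_[2*P_,np.ones(len(P_))];x=np.linalg.lstsq(A,(P_**2).sum(1),rcond=None)[0]
                R_=np.sqrt(x[2]+x[0]**2+x[1]**2);e=np.hypot(*(P_-x[:2]).T)-R_
                P_=P_[abs(e)<max(.6,1.5*np.median(abs(e)))]
            cc=x[:2]
        print(z,nm,cc.round(2),'dia',round(2*R_,2),len(P_))
E
```

```text
bar z76 [[ 513.5660848  -184.90224711]] [15.68731435 69.17566935] 24.650583267211914
fit [[668.81648685  43.1773396 ]] [32.11554385 11.65419163] 37.333194732666016
54 bore [483.04 142.51] dia 76.21 106
54 gask in [483.25 142.17] dia 94.03 113
54 gask out [483.8  140.13] dia 111.83 100
65 bore [479.12 139.58] dia 84.76 37
65 gask in [482.47 144.07] dia 91.73 57
65 gask out [483.06 142.94] dia 108.08 91
```

View pics/m2.png

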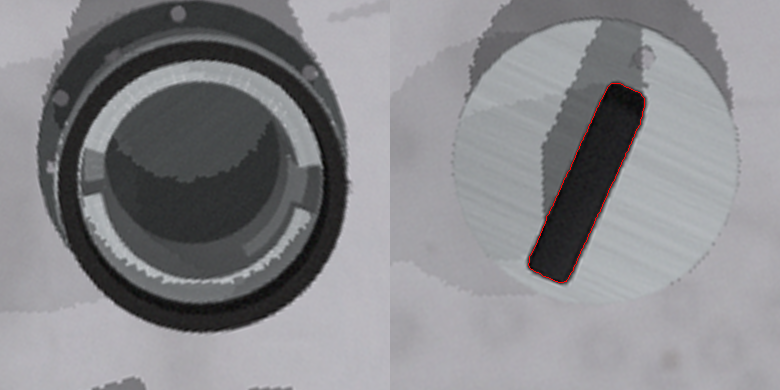

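View pics/m3.png

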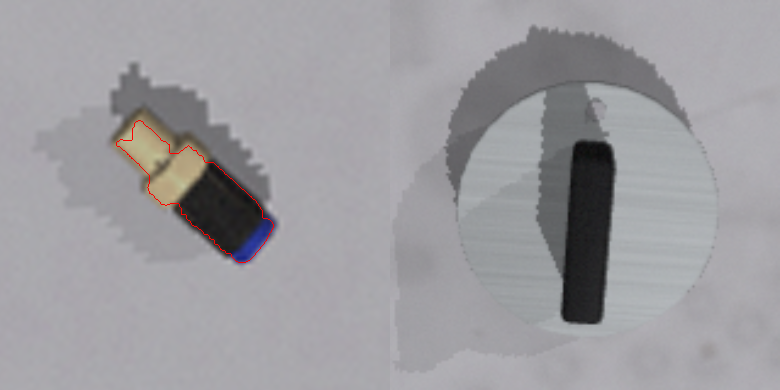

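Fitting: axis about -42° in the world, centre near (668.6, 43.8). Chamber axis from the bore fit: (483.0, 142.5). Slots are roughly at -4.6°. The cover bar lies at about 65°. Now I'll refine the slot angle and the cover disc, then pick the fitting and check it from the wrist before carrying it.

Run:
```python
from h import *
def ld(n):
    z=np.load('pics/w_%s.npz'%n);return cv2.imread('pics/w_%s.png'%n),(z['K'],z['d'],z['T'])
im,cam=ld('ch');g=im.max(2)
for r0 in(40.,42.,44.):
    a=np.radians(np.arange(-40,220,1.));v=cv2.remap(g,proj(np.c_[483.04+r0*np.cos(a),142.5+r0*np.sin(a),0*a+54],cam).astype(np.float32)[None],None,cv2.INTER_LINEAR)[0]
    print(r0,'R',v[20:61].tolist(),'L',v[194:240].tolist())
# cover flange top circle z=32
im,cam=ld('co');c=(513,-186);h=70;s=5
m=rectify(im,cam,c,32,h,s);b=cv2.GaussianBlur(m.astype(np.float32),(5,5),1.2)
f=(b[:,:,1]-b[:,:,2]);print('g-r disc/table',f[350,450],f[20,650])
m=(f>f[:60,600:].mean()+3).astype(np.uint8);m=cv2.morphologyEx(m,cv2.MORPH_OPEN,np.ones((5,5)))
k=max(cv2.findContours(m,cv2.RETR_EXTERNAL,cv2.CHAIN_APPROX_NONE)[0],key=cv2.contourArea)
P_=unrect(cv2.convexHull(k).reshape(-1,2),c,h,s)
for _ in range(5):
    x=np.linalg.lstsq(np.c_[2*P_,np.ones(len(P_))],(P_**2).sum(1),rcond=None)[0];R_=np.sqrt(x[2]+x[0]**2+x[1]**2)
    e=np.hypot(*(P_-x[:2]).T)-R_;P_=P_[abs(e)<max(.5,2*np.median(abs(e)))]
print('cover',x[:2],2*R_,len(P_))
F=np.array([668.6,43.8]);q=down(np.radians(48))
set_gripper(45)
env.reach([*F,150],q);env.move_l([*F,83],rate=80)
set_gripper(5)
print(env.read_state()['width'])
env.move_l([*F,160],rate=150)
print(env.read_state()['width'],env.read_state()['time_s'],env.read_state()['tool_pos'])
shot('wrist','w_fg.png')
```

```text
40.0 R [166, 165, 164, 157, 136, 91, 73, 79, 86, 87, 87, 89, 92, 95, 100, 96, 98, 102, 101, 101, 101, 101, 102, 101, 100, 101, 106, 120, 148, 163, 163, 164, 163, 163, 162, 162, 163, 163, 163, 163, 163] L [182, 179, 177, 177, 177, 178, 177, 177, 177, 172, 155, 128, 115, 114, 117, 117, 115, 116, 119, 121, 117, 115, 114, 119, 119, 109, 90, 80, 78, 76, 77, 77, 78, 117, 155, 177, 177, 178, 180, 184, 182, 179, 179, 182, 182, 180]
42.0 R [162, 162, 160, 154, 128, 80, 70, 74, 74, 73, 74, 74, 73, 73, 73, 73, 74, 72, 71, 72, 74, 74, 74, 74, 74, 75, 80, 97, 126, 160, 160, 160, 160, 160, 159, 158, 158, 159, 159, 159, 159] L [176, 173, 172, 172, 172, 173, 174, 171, 172, 168, 149, 125, 116, 117, 119, 119, 115, 116, 119, 120, 116, 115, 115, 114, 118, 114, 100, 81, 77, 77, 77, 77, 77, 98, 164, 172, 175, 175, 175, 179, 178, 176, 177, 176, 175, 175]
44.0 R [155, 157, 149, 120, 88, 75, 72, 72, 74, 73, 73, 73, 74, 74, 72, 73, 73, 72, 71, 71, 72, 70, 70, 70, 71, 70, 72, 90, 126, 153, 160, 160, 160, 159, 160, 161, 160, 161, 158, 160, 161] L [174, 174, 174, 174, 175, 178, 175, 175, 176, 172, 144, 124, 116, 116, 118, 120, 117, 116, 117, 115, 116, 118, 116, 110, 112, 109, 95, 80, 77, 76, 75, 75, 75, 77, 144, 173, 175, 174, 175, 177, 178, 176, 175, 175, 173, 175]
g-r disc/table 3.60318 -0.6288452
cover [ 512.4478672 -188.106854 ] 109.87414513626793 67
12.115824944042476
12.247173925673897 7.9 [668.19876085  43.79119694 159.64691322]
```

View pics/w_fg.png

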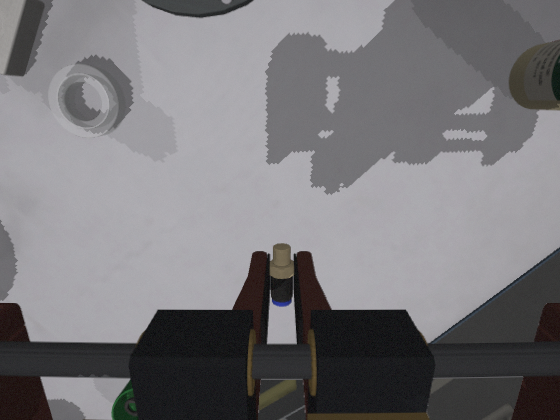

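The fitting is held square between the pads at (282,275), width 12.1. Next I'll lower it into the chamber, then take two turned wrist views each of the chamber and cover so the camera bias averages out.

```bash
cat >> h.py <<'E'
def circ(P_,tol=.5):
    for _ in range(5):
        x=np.linalg.lstsq(np.c_[2*P_,np.ones(len(P_))],(P_**2).sum(1),rcond=None)[0];R_=np.sqrt(x[2]+x[0]**2+x[1]**2)
        e=np.hypot(*(P_-x[:2]).T)-R_;P_=P_[abs(e)<max(tol,2*np.median(abs(e)))]
    return x[:2],2*R_,len(P_)
def edge(im,cam,cc,z,lo,hi,sg,ch=None):  # circle from radial edges on plane z
    g=(im.max(2) if ch is None else ch).astype(np.float32);g=cv2.GaussianBlur(g,(3,3),.7)
    for it in range(3):
        pts=[]
        for a in np.radians(range(0,360,3)):
            rr=np.arange(lo,hi,.2);p=cc+np.c_[np.cos(a)*rr,np.sin(a)*rr]
            v=cv2.remap(g,proj(np.c_[p,0*rr+z],cam).astype(np.float32)[None],None,cv2.INTER_LINEAR)[0]
            d=np.gradient(v)*sg;i=d.argmax()
            if d[i]>1.5 and 0<i<len(rr)-1:pts.append(p[i])
        cc,D,n=circ(np.array(pts))
    return cc.round(2),D.round(2),n
def cover_circ(im,cam,c=(512.4,-188.1),h=70,s=5):
    b=cv2.GaussianBlur(rectify(im,cam,c,32,h,s).astype(np.float32),(5,5),1.2);f=b[:,:,1]-b[:,:,2]
    m=cv2.morphologyEx((f>1.6).astype(np.uint8),cv2.MORPH_OPEN,np.ones((5,5)))
    k=max(cv2.findContours(m,cv2.RETR_EXTERNAL,cv2.CHAIN_APPROX_NONE)[0],key=cv2.contourArea)
    return circ(unrect(cv2.convexHull(k).reshape(-1,2),c,h,s))
E
python3 - <<'E'
from h import *
C=np.array([483.,142.5])
q=down(np.radians(48))
env.reach([*C,160],q);print(env.move_l([*C,94.5],rate=90,f_stop=8),env.read_state()['tool_pos'])
set_gripper(28);env.move_l([*C,170],rate=150)
set_gripper(60)
for n,p in(('ch',C),('co',np.array([512.4,-188.1]))):
    for k in(110,-110):
        env.reach([*p,290],down(np.arctan2(p[1],p[0])+np.radians(k)));env.hold(.1)
        im,c,s=shot('wrist','x_%s%d.png'%(n,k))
        if n=='ch':
            print(k,edge(im,c,C,54,34,42,1),edge(im,c,C,54,44,50,-1))
            if k==110: sv=rectify(im,c,C,54,75,2.6)
        else:
            print(k,cover_circ(im,c))
            r=rectify(im,c,p,76,60,5);kk=max(cv2.findContours((r.max(2)<60).astype(np.uint8),0,1)[0],key=cv2.contourArea)
            b=cv2.minAreaRect(kk);print('bar',unrect([b[0]],p,60,5),np.array(b[1])/5,b[2])
            if k==110:cv2.imwrite('pics/m4.png',np.hstack([sv[:390,:390],cv2.resize(im,None,fx=390/420,fy=390/420)[:,:410]]))
print(env.read_state()['time_s'])
E
```

```text
True [482.52029841 142.03079438  93.12223885]
110 (array([483.25, 143.04]), np.float64(76.31), 96) (array([483.67, 143.34]), np.float64(94.07), 103)
-110 (array([482.59, 142.86]), np.float64(76.49), 88) (array([482.03, 142.88]), np.float64(94.03), 101)
110 (array([ 512.41892254, -188.08638166]), np.float64(109.6463818452413), 68)
bar [[ 508.31789551 -186.72299194]] [23.53719635 63.13043823] 24.550451278686523
-110 (array([ 512.46368167, -188.06549586]), np.float64(109.63363433905316), 68)
bar [[ 516.39151611 -189.87408447]] [23.89476318 63.27858276] 24.590116500854492
22.8333
```

View pics/m4.png

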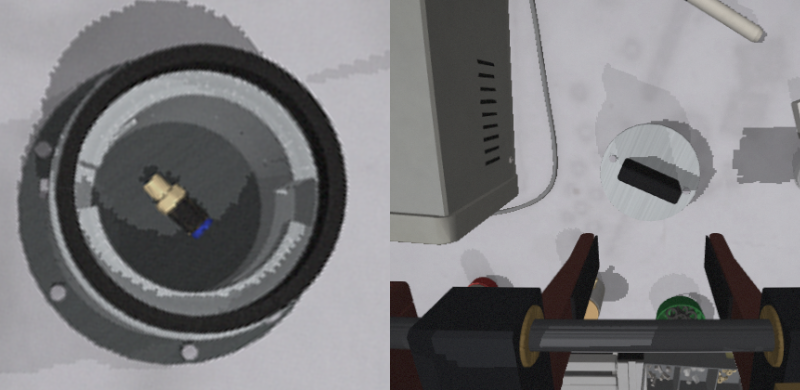

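The fitting lies near the chamber's middle, blue end lower right, at crop (180,205). Chamber (483.0,142.8) and cover (512.4,-188.1, bar at 65.4°) agree across views. Next I'll grasp the cover, carry it over, and lower it until it touches the seal.

Run:
```python
from h import *
V=np.array([512.44,-188.08]);C=np.array([483.0,142.8])
S=lambda t:(lambda s:print(t,round(s['time_s'],2),s['tool_pos'].round(2),s['force'].round(1),round(s['width'],1)))(env.read_state())
env.reach([*V,205],down(np.radians(-24.6)))
env.move_l([*V,117],rate=120,f_stop=10);S('at')
set_gripper(5);S('grip')
env.move_l([*V,222],rate=150);S('lift')
q=down(np.radians(86.0))
env.reach([*C,222],q);S('over')
e=C-env.read_state()['tool_pos'][:2]
print('stop',env.move_l([*(C+e),172],rate=120,f_stop=8));S('low')
shot('wrist','w_in.png')
if abs(env.read_state()['tool_pos'][2]-172)<2:
    print('stop',env.move_l([*(C+e),156],rate=30,f_stop=5));S('seal')
    im1=shot('wrist')[0];im2=shot('scene')[0]
    cv2.imwrite('pics/m5.png',np.hstack([im1[100:,130:430],cv2.resize(im2[200:360,180:380],(400,320))]))
```

```text
at 25.33 [ 512.82 -188.24  117.45] [ 0.9 -0.3  0.1] 60.1
grip 26.08 [ 512.5  -188.13  117.02] [0.  0.  0.2] 15.8
lift 26.93 [ 511.85 -187.86  221.25] [-0.9  0.7 -2.2] 15.8
over 28.19 [483.09 142.33 221.6 ] [ 0.6 -0.4 -2.2] 16.2
stop False
low 28.76 [483.22 142.85 172.03] [ 0.1 -0.4 -2.1] 16.0
stop True
seal 29.12 [482.75 143.12 167.41] [-0.5  0.1 -2.8] 15.9
```

View pics/m5.png

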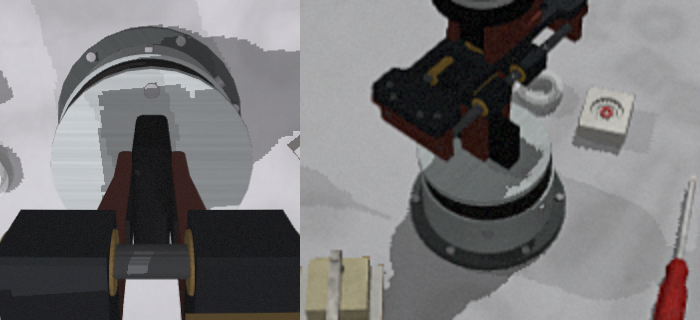

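Stopped at grip height of about 104 mm with almost no lasting force. The bar lines up with the rib marking the slot, seen at (150,48) above the bar. Continuing down gently.

Run:
```python
from h import *
C=np.array([483.0,142.8])
S=lambda t:(lambda s:print(t,round(s['time_s'],2),s['tool_pos'].round(2),s['force'].round(1),s['wrist_torque'].round(2),round(s['width'],1)))(env.read_state())
S('0')
for z in(164,160,157):
    print(env.move_l([*C,z],rate=30,f_stop=9));S(z)
    if env.read_state()['tool_pos'][2]>z+1.5:break
```

```text
0 29.22 [482.73 143.11 167.4 ] [-1.5 -2.  -2.2] [-0.02 -0.06  0.01] 15.8
False
164 29.48 [482.54 142.61 163.71] [-1.1 -0.9 -3.4] [-0.25  0.15  0.03] 15.9
False
160 29.76 [482.55 142.64 159.52] [-2.8 -2.6 -4.9] [-0.43  0.33 -0.02] 16.0
False
157 30.01 [482.59 142.58 156.81] [-3.5 -3.1 -2.8] [-0.62  0.52  0.05] 15.9
```

It entered the slots (grip at 94 mm, only about 4.7 N sideways). I'll shift slightly with that side force, push down, then twist.

Run:
```python
from h import *
C=np.array([482.5,142.3])
S=lambda t:(lambda s:print(t,round(s['time_s'],2),s['tool_pos'].round(2),s['force'].round(1),s['wrist_torque'].round(2),round(s['width'],1)))(env.read_state())
print(env.move_l([*C,148],rate=40,f_stop=40));S('push')
env.hold(.2);S('held')
s=env.read_state()
if s['tool_pos'][2]<149.2:
    for y in(74,61,48,35.5):
        env.reach([*C,147.6],down(np.radians(y)));S(y)
        if np.linalg.norm(env.read_state()['force'])>60:break
shot('wrist','w_tw.png')
```

```text
False
push 30.38 [482.5  142.45 148.22] [-4.3 -0.3  1.9] [-0.33  0.63 -0.01] 15.6
held 30.58 [482.5  142.45 148.2 ] [-5.4 -1.6  3.6] [-0.22  0.7  -0.01] 15.8
74 30.9 [482.63 142.38 147.9 ] [-3.7 -2.1  5.9] [-0.46  0.69 -0.33] 15.9
61 31.23 [482.76 142.5  147.99] [-3.9 -1.   5.2] [-0.24  0.78 -0.36] 15.8
48 31.57 [483.18 142.55 148.13] [-3.3 -1.5  6.2] [-0.29  0.65 -0.34] 15.9
35.5 31.89 [482.25 142.17 148.03] [-5.9 -3.2  9.1] [-0.54  1.07  0.22] 16.0
```

View pics/w_tw.png

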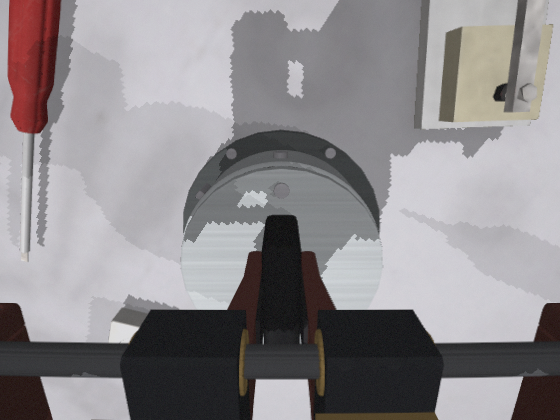

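Bar, flange mark and the outer boss (280,155) are in line, so the pins are on the chamber's x axis. I'll nudge 2° further to the stop, ease up, release, retreat and check.

Run:
```python
from h import *
C=np.array([482.5,142.4])
S=lambda t:(lambda s:print(t,round(s['time_s'],2),s['tool_pos'].round(2),s['force'].round(1),s['wrist_torque'].round(2),round(s['width'],1)))(env.read_state())
q=down(np.radians(33.5))
env.reach([*C,147.8],q);S('nudge')
env.move_l([*C,150],rate=40);S('ease')
set_gripper(45);S('open')
env.move_l([*C,240],rate=150)
env.reach([*C,300],down(np.radians(16.4)));S('up')
im,c,s=shot('wrist','w_end.png')
a=rectify(im,c,C,109,60,5)
k=max(cv2.findContours((a.max(2)<50).astype(np.uint8),0,1)[0],key=cv2.contourArea)
b=cv2.minAreaRect(k);print('bar',unrect([b[0]],C,60,5),np.array(b[1])/5,b[2])
print('flange z65',edge(im,c,C,65,51,58,-1),'z57',edge(im,c,C,57,51,58,-1))
im2=shot('scene')[0]
cv2.imwrite('pics/m6.png',np.hstack([cv2.resize(im[80:280,180:380],(400,400)),cv2.resize(im2[220:360,200:340],(400,400))]))
```

```text
nudge 32.19 [482.23 142.11 148.06] [-5.8 -4.4  7.5] [-0.66  0.91  0.74] 15.9
ease 32.44 [482.2  142.12 150.07] [-4.1 -3.2  3.5] [-0.67  0.77  0.81] 16.0
open 33.08 [482.59 142.45 150.03] [ 0.4 -0.7 -0.3] [ 0.02 -0.13 -0.  ] 45.2
up 34.23 [482.4  142.38 299.61] [-0.3  0.3 -0.7] [-0.05 -0.06 -0.02] 45.3
bar [[482.53917236 145.98006592]] [69.04273682 17.89205627] 54.31288528442383
flange z65 (array([483.48, 142.09]), np.float64(109.02), 47) z57 (array([484.28, 139.92]), np.float64(111.77), 48)
```

View pics/m6.png

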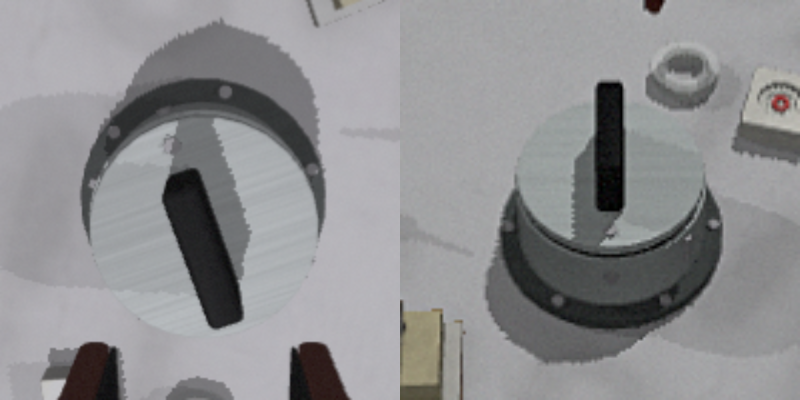

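Bar at -54.3° against the chamber x axis at -54.0°. The flange matches a top height of about 65 mm (locked), level and centred, with only a thin line of seal visible. Handing in.

```bash
python3 -c "
from h import *
env.hold(.3);print(env.read_state()['time_s']);print(workorder.sign_off())"
```

```text
34.625
the job is handed in; nothing more can be done
None
```

The fitting is inside the chamber, the cover is on and locked, and I handed the job in at 34.6 s of the 54 s limit.

- **Fitting:** I laid it on the chamber floor near the middle, and the picture taken after release showed it there.
- **Cover:** I set its pins in the slots at -4°, pushed the handle centre to about 85 mm, and twisted clockwise until the torque rose to 0.7–0.8 N·m, which I took as the stop.
- **Check after release:** The bar stands at -54.3° against the -54.0° chamber axis. The flange is centred within about 1 mm. Its height fits the locked position (flange top about 65 mm, handle about 87 mm).

**Checks that failed or disagreed:**
- The first descent stopped early on a brief force bump at a handle height of about 104 mm, then continued freely.
- I felt 4–7 N of side force while pushing and twisting. It was gone after release.
- I could not measure the height directly. I inferred it from the flange's apparent diameter: 109.0 mm assuming a height of 65 mm, against the true 110 mm. Assuming 57 mm (cover seated lower) gave 111.8 mm, so this check only weakly favours the locked height.

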